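# Open the insulated meal box and hang in the missing cold pack

## Task

Get the insulated meal box ready for loading: raise its lid on the hinges until it stands upright there, then lift it straight up off the hinge pins and stand it upright in the slot of the lid stand. Then take the cold pack with the hook that stands on the table and lower it into the gap between the two packs hanging in the box, so that its hook sits fully down over the divider like theirs, without knocking those two out of place. Set things down rather than dropping them, never lay or tip the lid over once it is off the box, and leave everything else on the table where it is.

Things in the scene. Friction and masses are not known exactly. Their poses are not given: they have to be found in the camera images.
- meal_box: fixed grey open box, 170 (x) x 250 (y) x 114 mm high, walls and floor 12 mm thick. Origin at the centre of its underside on the table; x points to its rear (hinge) side, away from the lid stand (to the robot's left), z up. Behind it stand brackets with pins and two steel stop plates 173 mm high, against which the open lid leans.
- pin_line (a point): mid-point of the hinge axis of the box: 101 mm behind the box centre (its +x), 121 mm high. Two fixed pins of 8 mm diameter lie on this line (along the box's y), 74 to 103 mm either side of the point. Axes as meal_box.
- lid_center (a point): the loose grey lid, about 0.45 kg, a plate 14 mm thick, 204 (x) x 250 (y) mm; its centre. Closed it lies on the rim, axes as the box's (x to the hinges, z up). Below it a 6 mm plug, 138 x 218 mm, starts 44 mm behind the front edge. Turned about 0.1 rad past vertical it leans on the stops and stays, front edge uppermost at about 335 mm; let go before vertical it falls shut.
- lid_hinge (a point): point of the lid on its hinge axis, 112 mm from lid_center along the lid's +x; at pin_line when mounted. Two C-shaped steel knuckles (11 mm slot, 19 mm thick, reaching 8 mm beyond this point) open along the lid's +x: with the lid upright they open downward and clear the pins after 15 mm of lift.
- lid_lip (a point): middle of the lid's front edge, half-way through its 14 mm thickness, 102 mm from lid_center along -x, 214 mm from the hinge axis. Closed, the lip overhangs the box front by 28 mm, free below (underside 114 mm above the table), so fingertips fit under it. With the lid upright this edge can be pinched from above across the 14 mm.
- lid_stand: fixed steel stand: base plate 110 (x) x 190 (y) x 10 mm, origin at the centre of its underside; four wire hoops 90 mm high form a slot along its y, 36 mm wide, flared at the top, centred on the origin. The lid stands in it on its knuckles: lid_hinge 18 mm, lid_center 130 mm above the table; it may lean by up to 0.2 rad.
- divider: fixed aluminium panel upright inside the box along its y: 5 mm thick (x), 196 mm long (y), 74 mm high. Origin at the centre of its lower edge (12 mm above the table). Its middle (y = 0) is the empty place: a pack fully home there has its centre point at about x = -8, y = 0, z = 47 mm in this frame (x = -10 with the hook slot centred on the panel), same yaw.
- pack_center (a point): the loose white cold pack with the hook, about 0.22 kg, 86 mm high, upright on the table: a body 24 (x) x 60 (y) x 50 mm high, on it a head 38 (x) x 40 (y) mm from 50 to 86 mm height. The point is half-way up (43 mm), at the middle of the head, 7 mm in +x from the middle of the body.
- pack_head (a point): middle of the solid top of that pack's head (70 to 86 mm high), 35 mm above pack_center; can be gripped from above across x, 38 mm. The head's rear (+x) part is a hook: a tongue down to 51 mm height, with a 10 mm slot, open downward, between it and the body's rear face; slot centre 10 mm in +x from this point, slot roof 70 mm above the pack's underside.
- left_pack_center (a point): a pack of the same hooked kind (same sizes, axes, point), hanging on the divider in the box, 66 mm (+-2) to the +y side of the divider's middle; the gap between the two hanging bodies is 72 mm (+-4) for a body 60 mm wide. Its top is 102 mm above the table.
- right_pack_center (a point): its twin, hanging 66 mm (+-2) to the -y side of the divider's middle.
- plain_pack_center (a point): bystander: a plain cold pack with a narrow top but no hook, white, 24 x 60 x 72 mm high, standing on the table; point at its middle.
- tub_a: bystander: lidded clear meal tub, 126 x 91 x 45 mm, origin at the centre of its underside; tub_b stands on it.
- tub_b: bystander: an equal tub, stacked on tub_a.
- bottle: bystander: white bottle, 60 mm diameter, 170 mm high, origin at the centre of its underside.
- spoon: bystander: serving spoon lying on the table.
- tape_roll: bystander: empty cardboard roll, 90 mm diameter, 30 mm high, lying flat, origin at the centre of its underside.
Mind the look-alikes: they are no part of the job. What is shaped like the part that bears pack_center but green is not meant. Leave any yellow look-alike of the lid_stand alone.

How it is judged:
By the outcome, as a careful person would: the job done as asked, in the order asked, and still so for the second after the job is handed in, with the robot touching nothing.
It also fails if it takes over 72 s, if anything falls off the work surface, if the arm or the gripper's body presses on something with over 40 N, if the wrist force passes 120 N, or if a joint passes its speed limit or range.

## Robot

A 6-joint arm with a two-finger parallel gripper is mounted at the origin on the work surface. World frame = base frame: x ahead of the robot, y to its left, z up, the work surface at z = 0. Lengths are in m, angles in rad, forces in N, time in s.
With the tool pointing down it reaches from about 0.375 to 0.9 m from the base axis. Payload 3.1 kg.
Tool frame: the origin (TCP) lies at the very end of the fingers, on their centre line; the grasp point (between the pads) lies 19 mm behind it; z points along the fingers, y is the direction in which the jaws open and shut (so a half turn about z gives the same grasp; the last joint's range is limited). The gripper opens to 85 mm and grips with 20 to 120 N. Pads are 22 mm wide; open, the fingers measure 114 mm over their backs; the gripper's body (76 mm by 85 mm) begins 54 mm behind the grasp point. The pads swing forward as they close: fully open they stand 13 mm farther back than shut.
Start: joints at [-1.411, 0.527, 1.433, -0, 1.181, -0.178], TCP at [0.207, -0.59, 0.231] pointing down, gripper open.
Joint ranges: [-3.08, 3.08], [-0.75, 2.2], [0.22, 2.44], [-1.43, 4.57], [0, 2.65], [-2.85, 2.85]. Speed limits (rad/s): [2.79, 2.79, 3.14, 3.14, 3.14, 3.14].

## Interface

Orientations are given as a unit quaternion [x, y, z, w].
In Python, from station import manip gives the robot as it stands.
- The arm moves only by the tool send_rows, never from a script. Its argument "motion" is a list of rows, each an object with "gripper": the finger opening in mm, from 0 to 85.4; "travel": the shift along the tool's x, y, z in mm, a list of three; "rotation": the turn, a rotation vector about the tool's x, y, z in degrees, a list of three. In form: [{"gripper": gripper, "travel": [x, y, z], "rotation": [ax, ay, az]}, ...]. A call has 1 to 12 rows; each row shifts and turns the commanded pose from where the row before left it, along the tool's axes as they then stand; what a row does not reach is not made up. A row lasts 1/12 s, in which the tool goes at most 41.7 mm and 7.16 degrees, less where a joint would pass 70% of its speed; a pose out of reach is approached as far as the arm can. A call is refused whole if a number of a shift passes 41.7 or a number of a turn 7.16, either way. A call with a gripper value outside its range is refused whole. The fingers move at their own pace and stop on an object; "newtons" is the grip in N (left out, the last holds). Time passes only in rows, so rows that do not move let the fingers close. It gives the time, the measured TCP pose, the force and the opening at its end, in the units of the state.
- manip.sense(): the state, without advancing time (a new reading comes with each control period).
- manip.snapshot(name): name is "side" or "top" or "wrist"; returns the picture (400x640x3 uint8, red, green, blue); there is no depth.
- manip.calibration(name): a dict with "fx", "fy", "cx", "cy" (pixels), "cam_to_world" (4x4, takes a point from camera to world coordinates). Camera axes: x right, y down, z forward; pixel columns grow to the right and rows downward; lengths in m; the calibration is good to about 2 mm. A picture is of the moment at which its call begins: read the wrist's pose just before it. calibration takes no time and is no camera call; for the wrist camera it gives the pose at the moment of the call.
- manip.sign_off(): hands the job in, once; it reports no verdict.
The state is a dict: "t": time; "q": joint angles; "qd": joint speeds; "tau": joint torques, N m; "tcp_pos": TCP position; "tool_rot": TCP orientation; "force": force on the tool from outside, world axes, zero at the start; "ft_torque": the same for the moment, N m; "finger_gap": opening from 0.0 (shut) to 1.0 (fully open).
Only numpy, scipy, OpenCV 4.12 (cv2) and the standard library are available. Lean on these libraries where they do the work, as an engineer would, in place of code of your own. Each camera call takes 0.05 s, during which the arm holds its last target. There are 200 camera calls.

## Working session

There is one attempt and no reset: what is moved stays moved. The work goes in short steps, Python scripts to look and compute and a tool call to move; the robot and the scene stay as the last step left them, time stands still between calls to the robot, and variables do not carry over. Pictures are saved under pics/ and viewed, about 8 in all and at most 12, crops included, and the job is handed in when it is done.

Besides the shell and the picture viewer there is one more tool, called after "Call:" as a command line: name --argument value ..., lists and objects as JSON in quotes. send_rows: Moves the arm, as the interface text tells. Its arguments: {"type":"object","properties":{"motion":{"type":"array","items":{"type":"object","properties":{"gripper":{"type":"number"},"travel":{"type":"array","items":{"type":"number"}},"rotation":{"type":"array","items":{"type":"number"}}}}},"newtons":{"type":"number"}},"required":["motion"]}

```bash
mkdir -p pics; ls
python3 - <<'E'
from station import manip
import cv2,numpy as np
s=manip.sense();print({k:np.round(v,3) for k,v in s.items()})
for n in("top","side","wrist"):
    im=manip.snapshot(n);cv2.imwrite(f"pics/{n}0.png",im[:,:,::-1]);c=manip.calibration(n);print(n,c["fx"],c["fy"],c["cx"],c["cy"]);print(np.round(c["cam_to_world"],4))
E
```

```text
pics
{'t': np.float64(0.0), 'q': array([-1.411,  0.528,  1.434, -0.   ,  1.181, -0.179]), 'qd': array([ 0.001, -0.   ,  0.   , -0.001,  0.001,  0.   ]), 'tau': array([ 1.0000e-03, -4.4234e+01, -1.7802e+01, -0.0000e+00,  9.0000e-03,
        0.0000e+00]), 'tcp_pos': array([ 0.207, -0.589,  0.23 ]), 'tool_rot': array([ 0.986,  0.168,  0.   , -0.001]), 'force': array([-0.146,  0.42 ,  0.08 ]), 'ft_torque': array([-0.008,  0.053,  0.011]), 'finger_gap': np.float64(1.002)}
top 401.1185974257656 401.1185974257656 313.2288162984002 193.45115391156574
[[ 0.0111 -0.9967  0.0808  0.4371]
 [-0.9998 -0.0122 -0.0136 -0.0198]
 [ 0.0145 -0.0807 -0.9966  1.3555]
 [ 0.      0.      0.      1.    ]]
side 407.4720364348054 407.4720364348054 325.4110372301941 210.8566438715445
[[-9.5640e-01 -2.2340e-01  1.8800e-01  2.8100e-01]
 [-2.9200e-01  7.3310e-01 -6.1430e-01  7.7780e-01]
 [-6.0000e-04 -6.4240e-01 -7.6640e-01  1.1088e+00]
 [ 0.0000e+00  0.0000e+00  0.0000e+00  1.0000e+00]]
wrist 324.72183658021106 324.72183658021106 321.31205854524467 194.47626225782042
[[ 0.331  -0.9101 -0.2492  0.2698]
 [-0.9436 -0.3197 -0.0855 -0.5659]
 [-0.0019  0.2635 -0.9647  0.3732]
 [ 0.      0.      0.      1.    ]]
```

View pics/top0.png

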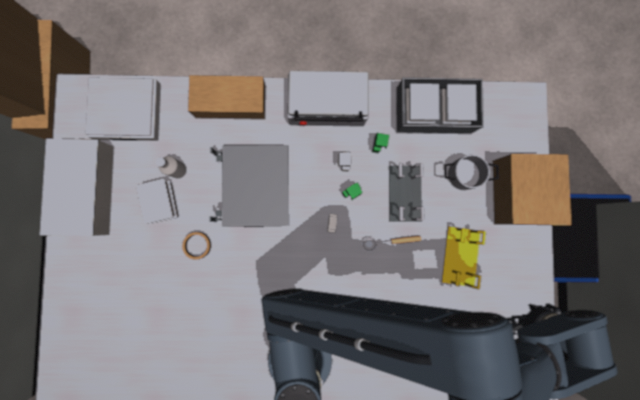

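View pics/side0.png

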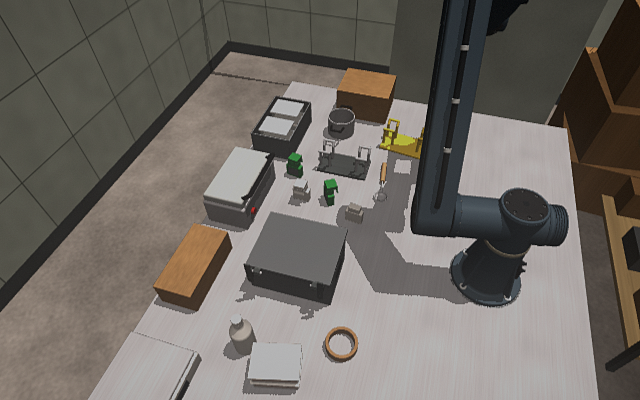

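The top view shows the closed lid at about (255,185), the grey stand at (405,190), white packs at (344,160) and (332,223), and green and yellow decoys. The next step is to measure the lid and stand and enlarge the picture.

```bash
cat > h.py <<'E'
import numpy as np,cv2
from scipy.spatial.transform import Rotation as R
from station import manip
def ray(c,px):
    T=np.array(c["cam_to_world"]);d=T[:3,:3]@np.array([(px[0]-c["cx"])/c["fx"],(px[1]-c["cy"])/c["fy"],1.]);return T[:3,3],d
def onz(c,px,z):
    o,d=ray(c,px);return (o+d*(z-o[2])/d[2])
def tri(c1,p1,c2,p2):
    o1,d1=ray(c1,p1);o2,d2=ray(c2,p2);s=np.linalg.lstsq(np.c_[d1,-d2],o2-o1,rcond=None)[0]
    a=o1+s[0]*d1;b=o2+s[1]*d2;return (a+b)/2,np.linalg.norm(a-b)
def proj(c,P):
    T=np.array(c["cam_to_world"]);q=T[:3,:3].T@(np.array(P)-T[:3,3]);return np.array([c["fx"]*q[0]/q[2]+c["cx"],c["fy"]*q[1]/q[2]+c["cy"]])
E
python3 - <<'E'
from h import *
im=cv2.imread("pics/top0.png");c=manip.calibration("top")
g=im.astype(int);print(im[185,255],im[190,405],im[160,344],im[223,332])
m=((g.max(2)-g.min(2)<20)&(abs(g.mean(2)-g[185,255].mean())<12)).astype(np.uint8)
m=cv2.morphologyEx(m,cv2.MORPH_OPEN,np.ones((5,5)))
for k in cv2.findContours(m,0,2)[0]:
    if cv2.contourArea(k)>400:
        r=cv2.minAreaRect(k);print(r, np.round([onz(c,p,.128) for p in cv2.boxPoints(r)],4).tolist())
cv2.imwrite("pics/topc.png",cv2.resize(im[125:260,200:440],None,fx=3.3,fy=3.3,interpolation=cv2.INTER_CUBIC))
E
```

```text
[130 125 126] [92 89 87] [181 171 171] [151 151 160]
((255.0, 185.0), (82.0, 66.0), 90.0) [[0.6866, 0.2472, 0.128], [0.6895, 0.0434, 0.128], [0.4362, 0.0393, 0.128], [0.434, 0.2398, 0.128]]
((344.4869384765625, 33.345855712890625), (638.8551025390625, 172.88729858398438), 12.018312454223633) [[0.9708, 0.9037, 0.128], [1.5386, 0.8283, 0.128], [1.1281, -1.198, 0.128], [0.5774, -1.0501, 0.128]]
```

View pics/topc.png

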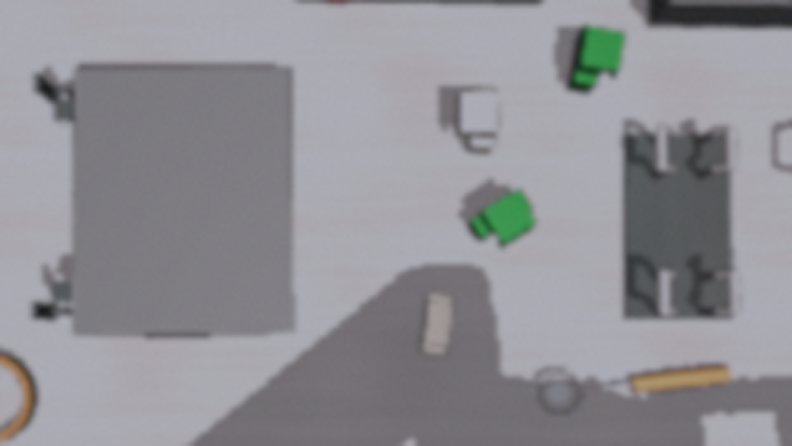

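Lid centre ≈ (0.562, 0.142), with its size as expected. The white part at top px (344,160) looks like the hooked pack. I'll move the wrist camera over the middle for a closer look.

Call:
send_rows --motion '[{"gripper":85,"travel":[0,0,-40],"rotation":[0,0,6.5]},{"gripper":85,"travel":[0,0,-40],"rotation":[0,0,6.5]},{"gripper":85,"travel":[0,0,-40],"rotation":[0,0,6.4]},{"gripper":85,"travel":[16,-32,0],"rotation":[0,0,0]},{"gripper":85,"travel":[16,-32,0],"rotation":[0,0,0]},{"gripper":85,"travel":[16,-32,0],"rotation":[0,0,0]},{"gripper":85,"travel":[16,-32,0],"rotation":[0,0,0]},{"gripper":85,"travel":[16,-32,0],"rotation":[0,0,0]},{"gripper":85,"travel":[16,-32,0],"rotation":[0,0,0]},{"gripper":85,"travel":[16,-32,0],"rotation":[0,0,0]},{"gripper":85,"travel":[16,-32,0],"rotation":[0,0,0]},{"gripper":85,"travel":[16,-32,0],"rotation":[0,0,0]}]'

```text
t: 1.15
tcp_pos: [0.3516, -0.2999, 0.3511]
tool_rot: [1.0, -0.001, -0.0, -0.0]
force: [0.4, 0.3, -0.7]
finger_gap: 0.995
```

Call:
send_rows --motion '[{"gripper":85,"travel":[20,-32,0],"rotation":[0,0,0]},{"gripper":85,"travel":[20,-32,0],"rotation":[0,0,0]},{"gripper":85,"travel":[20,-32,0],"rotation":[0,0,0]},{"gripper":85,"travel":[20,-32,0],"rotation":[0,0,0]},{"gripper":85,"travel":[20,-32,0],"rotation":[0,0,0]},{"gripper":85,"travel":[20,-32,0],"rotation":[0,0,0]},{"gripper":85,"travel":[20,-32,0],"rotation":[0,0,0]},{"gripper":85,"travel":[0,0,0],"rotation":[0,0,0]},{"gripper":85,"travel":[0,0,0],"rotation":[0,0,0]}]'

```text
t: 1.9
tcp_pos: [0.4919, -0.076, 0.3509]
tool_rot: [1.0, 0.002, -0.0, -0.0]
force: [-0.1, -1.0, 1.0]
finger_gap: 0.999
```

Run:
```python
from h import *
s=manip.sense();print({k:np.round(s[k],3).tolist() for k in("t","q","tcp_pos","tool_rot","force")})
c=manip.calibration("wrist");im=manip.snapshot("wrist")[:,:,::-1];cv2.imwrite("pics/w1.png",im)
np.save("w1.npy",c,allow_pickle=True);print(np.round(c["cam_to_world"],3))
```

```text
{'t': 1.9, 'q': [-0.378, 0.223, 1.577, -0.0, 1.343, 1.189], 'tcp_pos': [0.492, -0.076, 0.351], 'tool_rot': [1.0, 0.002, -0.0, -0.0], 'force': [-0.093, -1.022, 1.005]}
[[ 0.003 -0.964 -0.265  0.558]
 [-1.    -0.003 -0.001 -0.074]
 [-0.     0.265 -0.964  0.494]
 [ 0.     0.     0.     1.   ]]
```

View pics/w1.png

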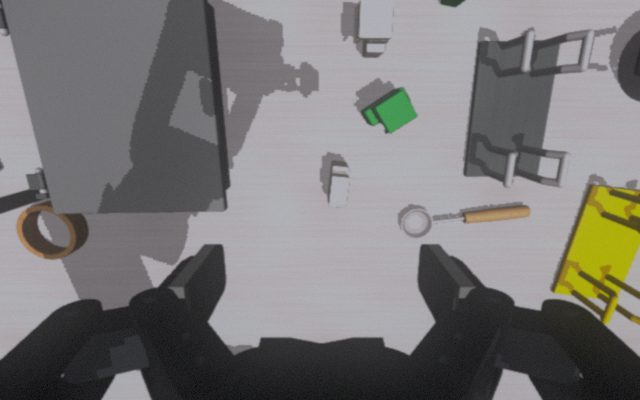

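The wrist view shows the hooked pack at (375,20), the plain pack at (340,185) and the stand at (515,110). The view needs to shift about 130 mm farther in x.

Call:
send_rows --motion '[{"gripper":85,"travel":[26,-8,-10],"rotation":[0,0,0]},{"gripper":85,"travel":[26,-8,-10],"rotation":[0,0,0]},{"gripper":85,"travel":[26,-8,-10],"rotation":[0,0,0]},{"gripper":85,"travel":[26,-8,-10],"rotation":[0,0,0]},{"gripper":85,"travel":[26,-8,-10],"rotation":[0,0,0]},{"gripper":85,"travel":[0,0,0],"rotation":[0,0,0]},{"gripper":85,"travel":[0,0,0],"rotation":[0,0,0]}]'

```text
t: 2.53
tcp_pos: [0.6219, -0.0396, 0.4009]
tool_rot: [1.0, -0.001, -0.0, 0.0]
force: [0.3, -0.2, 0.2]
finger_gap: 0.993
```

Run:
```python
from h import *
s=manip.sense();print({k:np.round(s[k],3).tolist() for k in("t","q","tcp_pos","tool_rot","force")})
c=manip.calibration("wrist");im=manip.snapshot("wrist")[:,:,::-1];cv2.imwrite("pics/w2.png",im)
np.save("w2.npy",c,allow_pickle=True);print(np.round(c["cam_to_world"],3))
cv2.imwrite("pics/w2v.png",cv2.resize(im,None,fx=1.25,fy=1.25,interpolation=cv2.INTER_CUBIC))
```

```text
{'t': 2.533, 'q': [-0.242, 0.39, 1.197, -0.001, 1.555, 1.331], 'tcp_pos': [0.622, -0.04, 0.401], 'tool_rot': [1.0, -0.001, -0.0, 0.0], 'force': [0.334, -0.182, 0.244]}
[[-0.003 -0.964 -0.264  0.688]
 [-1.     0.003  0.    -0.038]
 [ 0.     0.264 -0.964  0.544]
 [ 0.     0.     0.     1.   ]]
```

View pics/w2v.png

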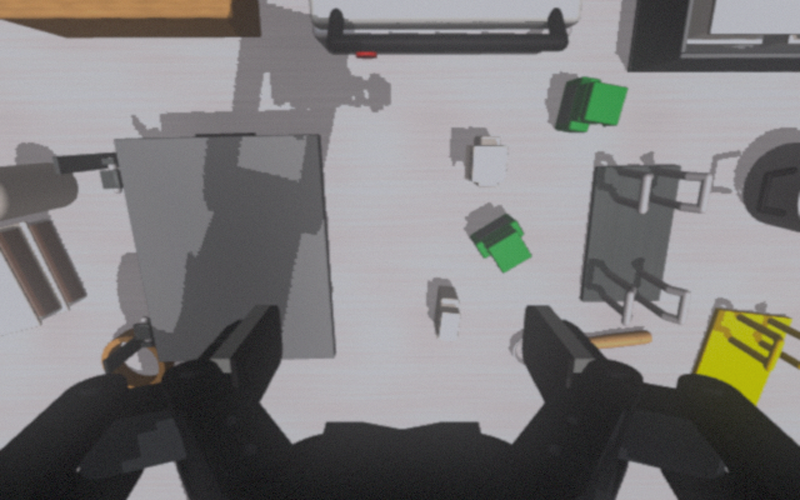

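The wrist view shows the lid, with its front edge at about (327,245), the pack head at (488,162) and the stand around (630,235). To find the hook side I need a zoomed montage.

Run:
```python
from h import *
w=cv2.imread("pics/w2.png");t=cv2.imread("pics/top0.png");s=cv2.imread("pics/side0.png");w1=cv2.imread("pics/w1.png")
def cr(im,x,y,h,n=380):return cv2.resize(im[max(y-h,0):y+h,x-h:x+h],(n,n),interpolation=cv2.INTER_CUBIC)
A=np.hstack([cr(w,390,130,28),cr(s,300,187,20)])
cv2.imwrite("pics/m1.png",A)
# lid edges / stand in w2 gray profile
g=cv2.cvtColor(w,cv2.COLOR_BGR2GRAY)
c=np.load("w2.npy",allow_pickle=True).item()
for y in range(120,280,20):
    d=np.diff(g[y,235:280].astype(int)); print(y,235+np.argmax(d),g[y,250:275].tolist())
```

```text
120 256 [96, 97, 95, 93, 83, 75, 72, 97, 114, 120, 124, 139, 164, 175, 177, 176, 177, 179, 180, 178, 177, 179, 178, 180, 180]
140 258 [97, 93, 94, 95, 93, 92, 77, 68, 91, 138, 167, 177, 177, 180, 177, 176, 179, 177, 177, 177, 179, 180, 180, 179, 180]
160 259 [92, 94, 93, 95, 94, 94, 91, 82, 71, 85, 129, 167, 178, 179, 179, 179, 178, 181, 179, 181, 179, 181, 179, 178, 179]
180 261 [91, 93, 92, 93, 93, 96, 104, 120, 119, 99, 82, 94, 139, 170, 178, 179, 180, 180, 178, 180, 181, 177, 178, 180, 182]
200 262 [127, 128, 128, 126, 130, 128, 127, 128, 128, 126, 112, 89, 88, 128, 167, 178, 177, 178, 181, 180, 180, 179, 180, 178, 179]
220 264 [127, 127, 127, 127, 127, 130, 129, 126, 126, 128, 128, 120, 99, 89, 125, 167, 180, 183, 181, 180, 179, 181, 181, 180, 181]
240 265 [126, 124, 127, 127, 126, 126, 124, 126, 125, 127, 129, 126, 124, 108, 88, 110, 154, 176, 180, 182, 181, 182, 183, 178, 179]
260 266 [124, 123, 123, 125, 125, 124, 125, 125, 124, 127, 126, 125, 125, 125, 122, 103, 97, 134, 169, 177, 180, 178, 178, 178, 178]
```

View pics/m1.png

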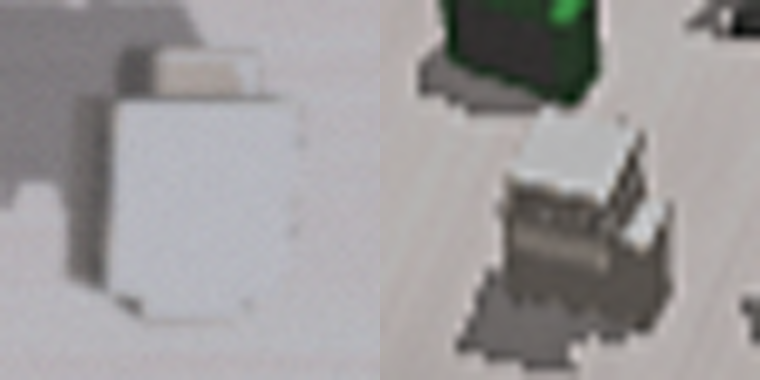

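Both crops agree: the body top sits off-centre towards image right (-y), so the hook (+x of the pack) points to world +y, the same as the box. Next I'll compute positions.

Run:
```python
from h import *
c=np.load("w2.npy",allow_pickle=True).item();ct=manip.calibration("top")
w=cv2.imread("pics/w2.png").astype(int);t=cv2.imread("pics/top0.png").astype(int)
# lid front edge: bottom of dip
g=w.mean(2);P=[]
for y in range(125,280,5):
    r=g[y,240:285];k=np.argmax(np.diff(r)); 
    x=240+k; # crossing 130 
    while g[y,x]<135:x+=1
    x=x-1+(135-g[y,x-1])/(g[y,x]-g[y,x-1]); P.append((x,y))
for z in(.114,.128):
    Q=np.array([onz(c,p,z) for p in P]);f=np.polyfit(Q[:,0],Q[:,1],1);print("lid bottom-edge z",z,"y at x=.56",np.polyval(f,.56),"slope",f[0],np.std(Q[:,1]-np.polyval(f,Q[:,0])))
for n,p in dict(tl=(121,140),tr=(320,135),br=(334,356)).items(): print("lid",n,onz(c,np.array(p)/1.25,.128))
# stand base plate
def quad(im,c,box,cond,z):
    x0,y0,x1,y1=box;m=np.zeros(im.shape[:2],np.uint8);m[y0:y1,x0:x1]=cond(im[y0:y1,x0:x1])
    m=cv2.morphologyEx(m,cv2.MORPH_CLOSE,np.ones((7,7)));k=max(cv2.findContours(m,0,2)[0],key=cv2.contourArea);r=cv2.minAreaRect(k)
    B=np.array([onz(c,p,z) for p in cv2.boxPoints(r)]);print(r,np.round(B.mean(0),4),np.round(B[:,:2],3).tolist(),[round(np.linalg.norm(B[i]-B[i-1]),3) for i in range(4)]);return r
dark=lambda a:((a.mean(2)<115)&(np.ptp(a,axis=2)<30)).astype(np.uint8)
br=lambda a:(a.mean(2)<135).astype(np.uint8)
quad(t,ct,(384,160,428,225),dark,.010)
quad(w,c,(460,128,552,244),dark,.010)
# pack head corners
off=np.array([390-28,130-28])
for z,pts in((.086,[(115,98),(295,98),(108,298),(285,318)]),(.05,[(155,48),(262,52)])):
    for p in pts: print("pack",z,onz(c,np.array(p)/(380/56)+off-0.5,z))
print("top pack", onz(ct,(200+480/3.3,125+112/3.3),.086),onz(ct,(200+435/3.3,125+323/3.3),.06))
```

```text
lid bottom-edge z 0.114 y at x=.56 0.042156900451572055 slope 0.013381303421982406 0.0005110293861464101
lid bottom-edge z 0.128 y at x=.56 0.03947922305278058 slope 0.01338130342198241 0.0004943739115143258
lid tl [0.68130851 0.24002256 0.128     ]
lid tr [0.68556084 0.04232506 0.128     ]
lid br [0.44014079 0.03996215 0.128     ]
((405.0, 191.5), (57.0, 32.0), 90.0) [ 0.5573 -0.3481  0.01  ] [[0.653, -0.294], [0.655, -0.403], [0.461, -0.401], [0.46, -0.293]] [np.float64(0.193), np.float64(0.109), np.float64(0.193), np.float64(0.108)]
((507.9749450683594, 187.23419189453125), (83.91836547851562, 113.27216339111328), 2.5261168479919434) [ 0.5492 -0.3549  0.01  ] [[0.454, -0.29], [0.651, -0.276], [0.645, -0.413], [0.446, -0.441]] [np.float64(0.15), np.float64(0.198), np.float64(0.137), np.float64(0.201)]
pack 0.086 [ 0.67429915 -0.11671592  0.086     ]
pack 0.086 [ 0.67419922 -0.15306833  0.086     ]
pack 0.086 [ 0.63408547 -0.11702959  0.086     ]
pack 0.086 [ 0.62985548 -0.15389543  0.086     ]
pack 0.05 [ 0.68369701 -0.13108901  0.05      ]
pack 0.05 [ 0.68279546 -0.15431498  0.05      ]
top pack [ 0.65223174 -0.13901573  0.086     ] [ 0.44779149 -0.09840579  0.06      ]
```

Estimates:

| Item | x (m) | y (m) | z (m) |
|---|---|---|---|
| Lip | 0.56 | 0.041 | 0.121 |
| Pins | 0.5595 | 0.2555 | 0.121 |
| Stand | 0.557 | -0.348 | – |
| Pack head | 0.654 | -0.135 | – |

Box yaw is about 90.8°. My plan is to tilt the tool 65° towards +y, cage the lip with the fingers and lift. Once the fingers line up with the lid I'll pinch it.

Call:
send_rows --motion '[{"gripper":34,"travel":[0,0,0],"rotation":[0,0,-0.8]},{"gripper":34,"travel":[-6,0,0],"rotation":[6.5,0,0]},{"gripper":34,"travel":[-6,0,0],"rotation":[6.5,0,0]},{"gripper":34,"travel":[-6,0,0],"rotation":[6.5,0,0]},{"gripper":34,"travel":[-6,0,0],"rotation":[6.5,0,0]},{"gripper":34,"travel":[-6,0,0],"rotation":[6.5,0,0]},{"gripper":34,"travel":[-6,0,0],"rotation":[6.5,0,0]},{"gripper":34,"travel":[-6,0,0],"rotation":[6.5,0,0]},{"gripper":34,"travel":[-6,0,0],"rotation":[6.5,0,0]},{"gripper":34,"travel":[-6,0,0],"rotation":[6.5,0,0]},{"gripper":34,"travel":[-6,0,0],"rotation":[6.5,0,0]},{"gripper":34,"travel":[0,0,0],"rotation":[0,0,0]}]'

```text
t: 3.58
tcp_pos: [0.5594, -0.0408, 0.3978]
tool_rot: [0.842, 0.001, -0.006, -0.54]
force: [-0.2, 0.1, -0.8]
finger_gap: 0.399
```

```bash
cat >> h.py <<'E'
def st(tgt=None,rot=None):
    s=manip.sense();Rm=R.from_quat(s["tool_rot"]);p=np.array(s["tcp_pos"])
    print("t",round(float(s["t"]),2),"q",np.round(s["q"],2),"p",np.round(p,4),"x",np.round(Rm.as_matrix()[:,0],3),"z",np.round(Rm.as_matrix()[:,2],3),"F",np.round(s["force"],1),"gap",round(85.4*float(s["finger_gap"]),1))
    if tgt is not None: print("tool travel mm",np.round(Rm.inv().apply(np.array(tgt)-p)*1000,1))
    if rot is not None: print("tool turn deg",np.round((Rm.inv()*rot).as_rotvec(degrees=True),2))
    return s,Rm,p
E
python3 - <<'E'
from h import *
z=np.array([-.0134*.906,.906,-.423]);z/=np.linalg.norm(z)
st(np.array([.56,.059,.121])-.07*z)
E
```

```text
t 3.58 q [-0.68  0.56  1.39  0.86  1.96  0.9 ] p [ 0.5594 -0.0408  0.3978] x [ 1.     0.008 -0.009] z [-0.011  0.909 -0.416] F [-0.2  0.1 -0.8] gap 34.1
tool travel mm [  3.9 209.6 136. ]
```

Call:
send_rows --motion '[{"gripper":34,"travel":[0.4,21,13.6],"rotation":[0,0,0]},{"gripper":34,"travel":[0.4,21,13.6],"rotation":[0,0,0]},{"gripper":34,"travel":[0.4,21,13.6],"rotation":[0,0,0]},{"gripper":34,"travel":[0.4,21,13.6],"rotation":[0,0,0]},{"gripper":34,"travel":[0.4,21,13.6],"rotation":[0,0,0]},{"gripper":34,"travel":[0.4,21,13.6],"rotation":[0,0,0]},{"gripper":34,"travel":[0.4,21,13.6],"rotation":[0,0,0]},{"gripper":34,"travel":[0.4,21,13.6],"rotation":[0,0,0]},{"gripper":34,"travel":[0.4,21,13.6],"rotation":[0,0,0]},{"gripper":34,"travel":[0.4,21,13.6],"rotation":[0,0,0]},{"gripper":34,"travel":[0,0,0],"rotation":[0,0,0]},{"gripper":34,"travel":[0,0,0],"rotation":[0,0,0]}]'

```text
t: 4.58
tcp_pos: [0.5649, -0.0039, 0.1539]
tool_rot: [0.843, 0.006, -0.004, -0.537]
force: [0.3, 0.0, 1.2]
finger_gap: 0.396
```

Run:
```python
from h import *
st([.56,.059,.118])
c=manip.calibration("wrist");im=manip.snapshot("wrist")[:,:,::-1];cv2.imwrite("pics/w3.png",im)
print(proj(c,[.56,.041,.114]),proj(c,[.56,.041,.128]))
```

```text
t 4.58 q [-0.62  0.88  1.55  0.82  1.6   0.55] p [ 0.5649 -0.0039  0.1539] x [ 1.     0.014 -0.001] z [-0.013  0.906 -0.423] F [0.3 0.  1.2] gap 33.8
tool travel mm [-4.   5.9 72.2]
[348.84050552 218.86058424] [329.49348196 222.03253552]
```

View pics/w3.png

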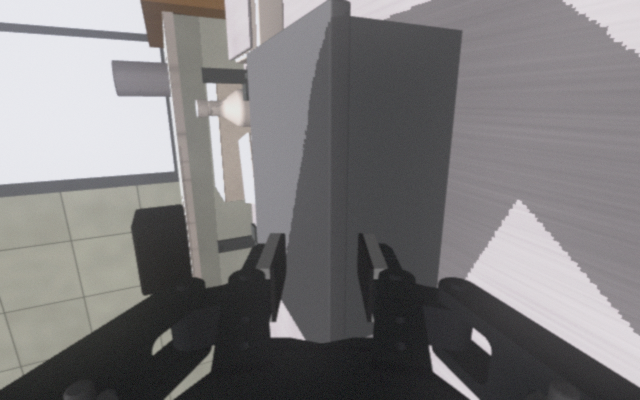

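The lip edges at columns 331 and 348 match the predicted 329.5 and 348.8, and the fingers straddle them. I'll move in 72 mm.

Call:
send_rows --motion '[{"gripper":34,"travel":[-1,1.5,14],"rotation":[0,0,0]},{"gripper":34,"travel":[-1,1.5,14],"rotation":[0,0,0]},{"gripper":34,"travel":[-1,1.5,14],"rotation":[0,0,0]},{"gripper":34,"travel":[-1,1.5,15],"rotation":[0,0,0]},{"gripper":34,"travel":[0,0,15],"rotation":[0,0,0]},{"gripper":34,"travel":[0,0,0],"rotation":[0,0,0]},{"gripper":34,"travel":[0,0,0],"rotation":[0,0,0]}]'

```text
t: 5.22
tcp_pos: [0.5596, 0.0601, 0.1173]
tool_rot: [0.843, 0.006, -0.005, -0.538]
force: [-0.8, -0.4, 0.5]
finger_gap: 0.396
```

Run:
```python
from h import *
st([.559,.0797,.203])
```

```text
t 5.22 q [-0.54  0.92  1.63  0.88  1.49  0.5 ] p [0.5596 0.0601 0.1173] x [ 1.     0.015 -0.002] z [-0.015  0.907 -0.422] F [-0.8 -0.4  0.5] gap 33.8
tool travel mm [ -0.5 -86.  -18.3]
```

Call:
send_rows --motion '[{"gripper":34,"travel":[0,-7.3,-2.3],"rotation":[0,0,0]},{"gripper":34,"travel":[0,-7.3,-2.3],"rotation":[0,0,0]},{"gripper":34,"travel":[0,-7.3,-2.3],"rotation":[0,0,0]},{"gripper":34,"travel":[0,-7.3,-2.3],"rotation":[0,0,0]},{"gripper":34,"travel":[0,-7.3,-2.3],"rotation":[0,0,0]},{"gripper":34,"travel":[0,-7.3,-2.3],"rotation":[0,0,0]},{"gripper":34,"travel":[0,-8.4,-0.9],"rotation":[0,0,0]},{"gripper":34,"travel":[0,-8.4,-0.9],"rotation":[0,0,0]},{"gripper":34,"travel":[0,-8.4,-0.9],"rotation":[0,0,0]},{"gripper":34,"travel":[0,-8.4,-0.9],"rotation":[0,0,0]},{"gripper":34,"travel":[0,-8.4,-0.9],"rotation":[0,0,0]},{"gripper":34,"travel":[0,0,0],"rotation":[0,0,0]}]'

```text
t: 6.22
tcp_pos: [0.5601, 0.0789, 0.2049]
tool_rot: [0.843, 0.007, -0.003, -0.537]
force: [0.8, -1.9, -1.8]
finger_gap: 0.397
```

Run:
```python
from h import *
st([.559,.0797,.203])
im=manip.snapshot("wrist")[:,:,::-1];cv2.imwrite("pics/w4.png",im)
```

```text
t 6.22 q [-0.51  0.77  1.64  0.9   1.56  0.61] p [0.5601 0.0789 0.2049] x [1.    0.014 0.002] z [-0.012  0.906 -0.422] F [ 0.8 -1.9 -1.8] gap 33.9
tool travel mm [-1.1  1.4  1.5]
```

View pics/w4.png

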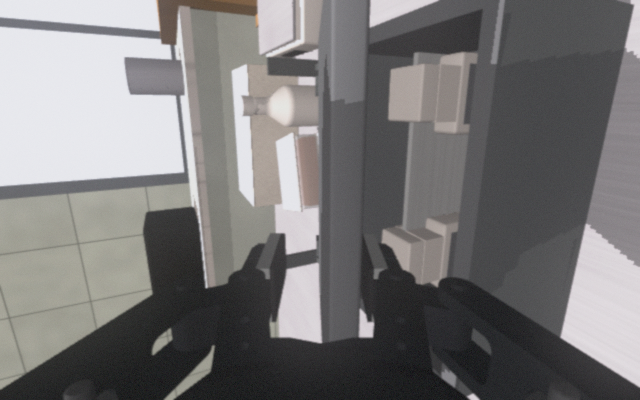

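The lid sits up between the jaws, about aligned; the divider and the two hung packs show inside the box. I'll pinch it, then rotate about the hinge line.

Call:
send_rows --motion '[{"gripper":5,"travel":[0,0,0],"rotation":[0,0,0]},{"gripper":5,"travel":[0,0,0],"rotation":[0,0,0]},{"gripper":5,"travel":[0,0,0],"rotation":[0,0,0]},{"gripper":5,"travel":[0,0,0],"rotation":[0,0,0]},{"gripper":5,"travel":[0,0,0],"rotation":[0,0,0]},{"gripper":5,"travel":[0,0,0],"rotation":[0,0,0]}]' --newtons 60

```text
t: 6.77
tcp_pos: [0.56, 0.0779, 0.2028]
tool_rot: [0.843, 0.005, -0.004, -0.537]
force: [0.2, -3.8, -1.6]
finger_gap: 0.147
```

Run:
```python
from h import *
s,Rm,p=st()
d=np.array([.2555-p[1],.121-p[2]]);print("radius",np.linalg.norm(d),"theta",np.degrees(np.arctan2(-d[1],d[0])),"tool",np.degrees(np.arctan2(-Rm.as_matrix()[2,2],Rm.as_matrix()[1,2])))
```

```text
t 6.77 q [-0.51  0.77  1.64  0.9   1.56  0.61] p [0.56   0.0779 0.2028] x [ 1.     0.013 -0.   ] z [-0.012  0.906 -0.423] F [ 0.2 -3.8 -1.6] gap 12.5
radius 0.19550722879183743 theta 24.742621017159056 tool 25.01062722087275
```

Gripped, with the geometry as expected: radius 0.1955, 24.7° from the position and 25.0° from the tool. I'll rotate 12 × 5°.

Call:
send_rows --motion '[{"gripper":5,"travel":[0,-17,0.75],"rotation":[-5,0,0]},{"gripper":5,"travel":[0,-17,0.75],"rotation":[-5,0,0]},{"gripper":5,"travel":[0,-17,0.75],"rotation":[-5,0,0]},{"gripper":5,"travel":[0,-17,0.75],"rotation":[-5,0,0]},{"gripper":5,"travel":[0,0,0],"rotation":[0,0,0]}]'

```text
t: 7.18
tcp_pos: [0.5593, 0.1198, 0.2623]
tool_rot: [0.925, 0.01, -0.001, -0.38]
force: [0.6, -1.7, -4.3]
finger_gap: 0.143
```

```bash
cat >> h.py <<'E'
def arc():
    s,Rm,p=st();d=np.array([.2555-p[1],.121-p[2]]);print("radius",np.linalg.norm(d),"theta",np.degrees(np.arctan2(-d[1],d[0])),"tool",np.degrees(np.arctan2(-Rm.as_matrix()[2,2],Rm.as_matrix()[1,2])))
E
python3 -c "from h import *;arc()"
```

```text
t 7.18 q [-0.35  0.52  1.63  0.73  1.39  0.91] p [0.5593 0.1198 0.2623] x [1.    0.018 0.006] z [-0.008  0.703 -0.711] F [ 0.6 -1.7 -4.3] gap 12.2
radius 0.19595986883375052 theta 46.15692655930077 tool 45.29654400432928
```

Call:
send_rows --motion '[{"gripper":5,"travel":[0,-17,0.75],"rotation":[-5,0,0]},{"gripper":5,"travel":[0,-17,0.75],"rotation":[-5,0,0]},{"gripper":5,"travel":[0,-17,0.75],"rotation":[-5,0,0]},{"gripper":5,"travel":[0,-17,0.75],"rotation":[-5,0,0]},{"gripper":5,"travel":[0,-17,0.75],"rotation":[-5,0,0]},{"gripper":5,"travel":[0,0,0],"rotation":[0,0,0]}]'

```text
t: 7.68
tcp_pos: [0.5575, 0.1918, 0.3055]
tool_rot: [0.985, 0.01, -0.001, -0.173]
force: [-0.1, -4.7, 0.9]
finger_gap: 0.152
```

```bash
python3 -c "from h import *;arc()"
```

```text
t 7.68 q [-0.04  0.39  1.51  0.36  1.28  1.4 ] p [0.5575 0.1918 0.3055] x [1.    0.021 0.002] z [-0.005  0.34  -0.94 ] F [-0.1 -4.7  0.9] gap 13.0
radius 0.19520351174881675 theta 70.96306244125817 tool 70.10831103149519
```

Call:
send_rows --motion '[{"gripper":5,"travel":[0,-17,0.75],"rotation":[-5,0,0]},{"gripper":5,"travel":[0,-17,0.75],"rotation":[-5,0,0]},{"gripper":5,"travel":[0,-17,0.75],"rotation":[-5,0,0]},{"gripper":5,"travel":[0,-17,0.75],"rotation":[-5,0,0]},{"gripper":5,"travel":[0,-8.5,0.2],"rotation":[-2.5,0,0]},{"gripper":5,"travel":[0,0,0],"rotation":[0,0,0]},{"gripper":5,"travel":[0,0,0],"rotation":[0,0,0]},{"gripper":5,"travel":[0,0,0],"rotation":[0,0,0]}]'

```text
t: 8.35
tcp_pos: [0.5567, 0.2633, 0.3156]
tool_rot: [1.0, 0.007, -0.002, 0.021]
force: [-3.0, -0.0, 9.9]
finger_gap: 0.146
```

```bash
python3 -c "from h import *;arc()"
```

```text
t 8.35 q [ 0.28  0.44  1.34 -0.04  1.38  1.84] p [0.5567 0.2633 0.3156] x [ 1.     0.014 -0.005] z [-0.004 -0.042 -0.999] F [-3.  -0.   9.9] gap 12.4
radius 0.1947564326896668 theta 92.28239441691053 tool 92.38950851978979
```

Lid upright on the hinges at 92.4°. I'll bring it to exactly vertical, then lift straight up.

Call:
send_rows --motion '[{"gripper":5,"travel":[0,8,-0.5],"rotation":[2.4,0,0]},{"gripper":5,"travel":[0,0,0],"rotation":[0,0,0]},{"gripper":5,"travel":[0,0,-4],"rotation":[0,0,0]},{"gripper":5,"travel":[0,0,-4],"rotation":[0,0,0]},{"gripper":5,"travel":[0,0,-4],"rotation":[0,0,0]},{"gripper":5,"travel":[0,0,-4],"rotation":[0,0,0]},{"gripper":5,"travel":[0,0,-5],"rotation":[0,0,0]},{"gripper":5,"travel":[0,0,-5],"rotation":[0,0,0]},{"gripper":5,"travel":[0,0,0],"rotation":[0,0,0]}]'

```text
t: 9.1
tcp_pos: [0.5583, 0.2559, 0.3436]
tool_rot: [1.0, 0.007, 0.001, 0.001]
force: [0.2, 0.8, -4.2]
finger_gap: 0.145
```

Run:
```python
from h import *
arc();im=manip.snapshot("wrist")[:,:,::-1];cv2.imwrite("pics/w5.png",im)
```

```text
t 9.1 q [ 0.25  0.41  1.32 -0.    1.41  1.81] p [0.5583 0.2559 0.3436] x [1.    0.014 0.002] z [ 0.002 -0.001 -1.   ] F [ 0.2  0.8 -4.2] gap 12.4
radius 0.22260302357464568 theta 90.1044511448417 tool 90.05777436993283
```

Off the pins: 27 mm lifted, and the force matches the lid weight. Raising and traversing to the stand.

Call:
send_rows --motion '[{"gripper":5,"travel":[0,0,-20],"rotation":[0,0,0]},{"gripper":5,"travel":[0,0,-25],"rotation":[0,0,0]},{"gripper":5,"travel":[0,0,-25],"rotation":[0,0,0]},{"gripper":5,"travel":[0,8,-15],"rotation":[0,0,0]},{"gripper":5,"travel":[0,18,0],"rotation":[0,0,0]},{"gripper":5,"travel":[0,28,0],"rotation":[0,0,0]},{"gripper":5,"travel":[0,30,0],"rotation":[0,0,0]},{"gripper":5,"travel":[0,30,0],"rotation":[0,0,0]},{"gripper":5,"travel":[0,30,0],"rotation":[0,0,0]},{"gripper":5,"travel":[0,30,0],"rotation":[0,0,0]},{"gripper":5,"travel":[0,30,0],"rotation":[0,0,0]},{"gripper":5,"travel":[0,30,0],"rotation":[0,0,0]}]'

```text
t: 10.15
tcp_pos: [0.5603, 0.0206, 0.4277]
tool_rot: [1.0, 0.007, -0.0, 0.001]
force: [0.6, 0.9, -3.9]
finger_gap: 0.148
```

Call:
send_rows --motion '[{"gripper":5,"travel":[0,30,0],"rotation":[0,0,0]},{"gripper":5,"travel":[0,30,0],"rotation":[0,0,0]},{"gripper":5,"travel":[0,30,0],"rotation":[0,0,0]},{"gripper":5,"travel":[0,30,0],"rotation":[0,0,0]},{"gripper":5,"travel":[0,30,0],"rotation":[0,0,0]},{"gripper":5,"travel":[0,30,0],"rotation":[0,0,0]},{"gripper":5,"travel":[0,30,0],"rotation":[0,0,0]},{"gripper":5,"travel":[0,30,0],"rotation":[0,0,0]},{"gripper":5,"travel":[0,30,0],"rotation":[0,0,0]},{"gripper":5,"travel":[0,25,0],"rotation":[0,0,0]},{"gripper":5,"travel":[0,15,0],"rotation":[0,0,0]},{"gripper":5,"travel":[0,0,0],"rotation":[0,0,0]}]'

```text
t: 11.15
tcp_pos: [0.5646, -0.2917, 0.4273]
tool_rot: [1.0, 0.005, -0.0, 0.001]
force: [-0.5, 0.7, -4.1]
finger_gap: 0.142
```

Run:
```python
from h import *
c=np.load("w2.npy",allow_pickle=True).item()
for p in((597,165),(583,300),(678,165),(663,300)): print(onz(c,np.array(p)/1.25,.01).round(4))
st([.558,-.346,.26])
im=manip.snapshot("top")[:,:,::-1];cv2.imwrite("pics/t2.png",im)
im=manip.snapshot("wrist")[:,:,::-1];cv2.imwrite("pics/w6.png",im)
```

```text
[ 0.6462 -0.2914  0.01  ]
[ 0.4577 -0.295   0.01  ]
[ 0.6459 -0.3963  0.01  ]
[ 0.4574 -0.4084  0.01  ]
t 11.15 q [-0.65  0.4   1.12 -0.    1.63  0.91] p [ 0.5646 -0.2917  0.4273] x [ 1.     0.01  -0.001] z [-0.001 -0.003 -1.   ] F [-0.5  0.7 -4.1] gap 12.1
tool travel mm [ -6.9  53.7 167.5]
```

View pics/w6.png

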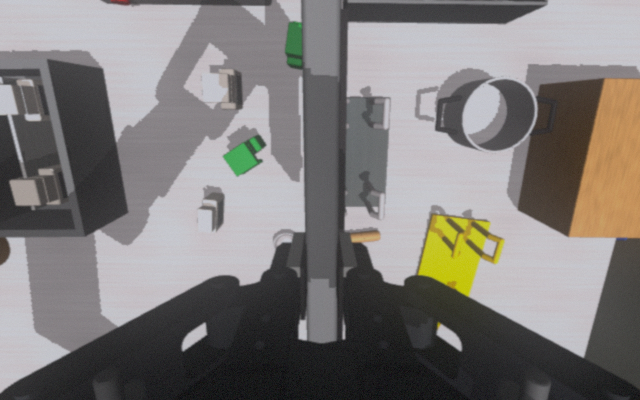

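Lid hanging upright and the stand's right edge visible at columns 345–390. Aligning and lowering.

Call:
send_rows --motion '[{"gripper":5,"travel":[-4,26,0],"rotation":[0,0,0.4]},{"gripper":5,"travel":[-4,20,0],"rotation":[0,0,0]},{"gripper":5,"travel":[-1,8,0],"rotation":[0,0,0]},{"gripper":5,"travel":[0,0,20],"rotation":[0,0,0]},{"gripper":5,"travel":[0,0,25],"rotation":[0,0,0]},{"gripper":5,"travel":[0,0,25],"rotation":[0,0,0]},{"gripper":5,"travel":[0,0,20],"rotation":[0,0,0]},{"gripper":5,"travel":[0,0,10],"rotation":[0,0,0]},{"gripper":5,"travel":[0,0,0],"rotation":[0,0,0]},{"gripper":5,"travel":[0,0,0],"rotation":[0,0,0]}]'

```text
t: 12.08
tcp_pos: [0.5569, -0.3416, 0.3288]
tool_rot: [1.0, 0.004, 0.0, 0.001]
force: [0.9, -0.3, -2.8]
finger_gap: 0.146
```

Run:
```python
from h import *
st([.556,-.346,.26])
im=cv2.cvtColor(manip.snapshot("side"),cv2.COLOR_RGB2BGR);cv2.imwrite("pics/s2.png",im)
cv2.imwrite("pics/s2c.png",cv2.resize(im[60:220,260:460],None,fx=4,fy=3.75)[:600,:800])
```

```text
t 12.08 q [-0.72  0.48  1.23 -0.    1.42  0.84] p [ 0.5569 -0.3416  0.3288] x [1.    0.007 0.   ] z [ 0.    -0.001 -1.   ] F [ 0.9 -0.3 -2.8] gap 12.5
tool travel mm [-0.9  4.3 68.8]
```

View pics/s2c.png

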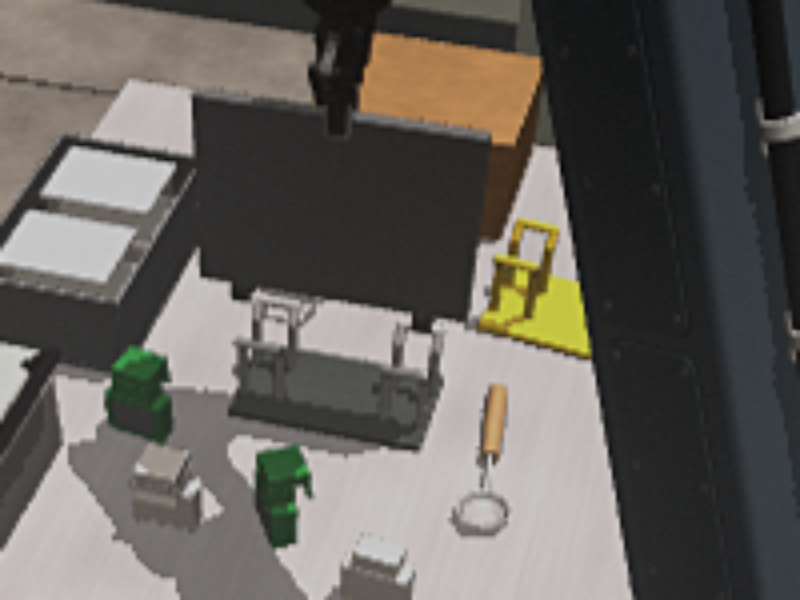

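The lid hangs square above the stand. Continuing down in stages.

Call:
send_rows --motion '[{"gripper":5,"travel":[-1,4.5,10],"rotation":[0,0,0]},{"gripper":5,"travel":[0,0,15],"rotation":[0,0,0]},{"gripper":5,"travel":[0,0,15],"rotation":[0,0,0]},{"gripper":5,"travel":[0,0,15],"rotation":[0,0,0]},{"gripper":5,"travel":[0,0,12],"rotation":[0,0,0]},{"gripper":5,"travel":[0,0,8],"rotation":[0,0,0]},{"gripper":5,"travel":[0,0,8],"rotation":[0,0,0]},{"gripper":5,"travel":[0,0,8],"rotation":[0,0,0]},{"gripper":5,"travel":[0,0,8],"rotation":[0,0,0]},{"gripper":5,"travel":[0,0,6],"rotation":[0,0,0]},{"gripper":5,"travel":[0,0,0],"rotation":[0,0,0]},{"gripper":5,"travel":[0,0,0],"rotation":[0,0,0]}]'

```text
t: 13.13
tcp_pos: [0.5554, -0.3472, 0.2231]
tool_rot: [1.0, 0.003, -0.0, 0.001]
force: [0.3, 0.0, -3.2]
finger_gap: 0.149
```

Run:
```python
from h import *
st([.556,-.346,.2135])
```

```text
t 13.13 q [-0.73  0.58  1.36 -0.    1.2   0.84] p [ 0.5554 -0.3472  0.2231] x [ 1.     0.006 -0.   ] z [-0.    -0.001 -1.   ] F [ 0.3  0.  -3.2] gap 12.7
tool travel mm [ 0.6 -1.2  9.6]
```

Call:
send_rows --motion '[{"gripper":5,"travel":[0,-1,3],"rotation":[0,0,0]},{"gripper":5,"travel":[0,0,3],"rotation":[0,0,0]},{"gripper":5,"travel":[0,0,2],"rotation":[0,0,0]},{"gripper":5,"travel":[0,0,1],"rotation":[0,0,0]},{"gripper":5,"travel":[0,0,0],"rotation":[0,0,0]},{"gripper":5,"travel":[0,0,0],"rotation":[0,0,0]}]'

```text
t: 13.63
tcp_pos: [0.5554, -0.3464, 0.215]
tool_rot: [1.0, 0.003, 0.0, 0.001]
force: [-1.2, 0.5, -0.7]
finger_gap: 0.146
```

Run:
```python
from h import *
st([.556,-.346,.2135])
```

```text
t 13.63 q [-0.73  0.58  1.37 -0.    1.18  0.84] p [ 0.5554 -0.3464  0.215 ] x [1.    0.006 0.   ] z [ 0.    -0.002 -1.   ] F [-1.2  0.5 -0.7] gap 12.5
tool travel mm [ 0.6 -0.4  1.5]
```

Call:
send_rows --motion '[{"gripper":5,"travel":[0,0,1],"rotation":[0,0,0]},{"gripper":5,"travel":[0,0,0.5],"rotation":[0,0,0]},{"gripper":5,"travel":[0,0,0],"rotation":[0,0,0]},{"gripper":5,"travel":[0,0,0],"rotation":[0,0,0]}]'

```text
t: 13.97
tcp_pos: [0.5553, -0.3467, 0.2148]
tool_rot: [1.0, 0.003, 0.0, 0.002]
force: [-3.4, 1.2, 5.7]
finger_gap: 0.146
```

Call:
send_rows --motion '[{"gripper":18,"travel":[0,0,0],"rotation":[0,0,0]},{"gripper":22,"travel":[0,0,0],"rotation":[0,0,0]},{"gripper":26,"travel":[0,0,0],"rotation":[0,0,0]},{"gripper":30,"travel":[0,0,0],"rotation":[0,0,0]},{"gripper":36,"travel":[0,0,0],"rotation":[0,0,0]},{"gripper":44,"travel":[0,0,0],"rotation":[0,0,0]},{"gripper":60,"travel":[0,0,0],"rotation":[0,0,0]},{"gripper":60,"travel":[0,0,0],"rotation":[0,0,0]}]'

```text
t: 14.63
tcp_pos: [0.5555, -0.3463, 0.2128]
tool_rot: [1.0, 0.003, 0.0, 0.001]
force: [0.6, -0.4, -0.0]
finger_gap: 0.701
```

Run:
```python
from h import *
st()
im=cv2.cvtColor(manip.snapshot("side"),cv2.COLOR_RGB2BGR)
w=cv2.cvtColor(manip.snapshot("wrist"),cv2.COLOR_RGB2BGR)
A=cv2.resize(im[80:220,300:440],(400,400));B=cv2.resize(w,(400,250));B=np.vstack([B,np.zeros((150,400,3),np.uint8)])
cv2.imwrite("pics/m2.png",np.hstack([A,B]))
```

```text
t 14.63 q [-0.73  0.59  1.37 -0.    1.18  0.84] p [ 0.5555 -0.3463  0.2128] x [1.    0.006 0.   ] z [ 0.    -0.002 -1.   ] F [ 0.6 -0.4 -0. ] gap 59.8
```

View pics/m2.png

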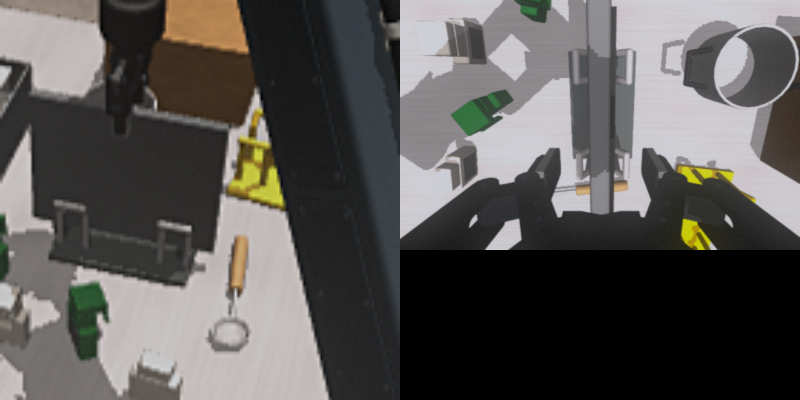

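Lid stands in the slot of the stand, upright. I've viewed 11 pictures, so the next view will be one montage covering the pack and the box. Retreating up, then over to both.

Call:
send_rows --motion '[{"gripper":60,"travel":[0,0,-15],"rotation":[0,0,0]},{"gripper":60,"travel":[0,0,-30],"rotation":[0,0,0]},{"gripper":80,"travel":[0,0,-38],"rotation":[0,0,0]},{"gripper":80,"travel":[0,0,-38],"rotation":[0,0,0]},{"gripper":80,"travel":[11,-35,0],"rotation":[0,0,0]},{"gripper":80,"travel":[11,-35,0],"rotation":[0,0,0]},{"gripper":80,"travel":[11,-35,0],"rotation":[0,0,0]},{"gripper":80,"travel":[11,-35,0],"rotation":[0,0,0]},{"gripper":80,"travel":[11,-35,0],"rotation":[0,0,0]},{"gripper":80,"travel":[11,-35,0],"rotation":[0,0,0]},{"gripper":80,"travel":[0,0,0],"rotation":[0,0,0]},{"gripper":80,"travel":[0,0,0],"rotation":[0,0,0]}]'

```text
t: 15.73
tcp_pos: [0.6205, -0.1334, 0.3336]
tool_rot: [1.0, 0.005, 0.0, 0.001]
force: [0.3, 0.6, -0.4]
finger_gap: 0.935
```

Run:
```python
from h import *
st([.54,.15,.333])
c=manip.calibration("wrist");im=manip.snapshot("wrist")[:,:,::-1];cv2.imwrite("pics/wp.png",im);np.save("wp.npy",c,allow_pickle=True)
print(proj(c,[.654,-.135,.086]))
```

```text
t 15.73 q [-0.39  0.45  1.28 -0.    1.41  1.17] p [ 0.6205 -0.1334  0.3336] x [1.   0.01 0.  ] z [ 0.    -0.002 -1.   ] F [ 0.3  0.6 -0.4] gap 79.8
tool travel mm [ -77.6 -284.2    0. ]
[323.73125664 134.45018338]
```

Call:
send_rows --motion '[{"gripper":80,"travel":[-9,-31,0],"rotation":[0,0,0]},{"gripper":80,"travel":[-9,-31,0],"rotation":[0,0,0]},{"gripper":80,"travel":[-9,-31,0],"rotation":[0,0,0]},{"gripper":80,"travel":[-9,-31,0],"rotation":[0,0,0]},{"gripper":80,"travel":[-9,-31,0],"rotation":[0,0,0]},{"gripper":80,"travel":[-9,-31,0],"rotation":[0,0,0]},{"gripper":80,"travel":[-9,-31,0],"rotation":[0,0,0]},{"gripper":80,"travel":[-9,-31,0],"rotation":[0,0,0]},{"gripper":80,"travel":[-9,-31,0],"rotation":[0,0,0]},{"gripper":80,"travel":[0,0,0],"rotation":[0,0,0]},{"gripper":80,"travel":[0,0,0],"rotation":[0,0,0]}]'

```text
t: 16.7
tcp_pos: [0.5373, 0.1427, 0.3332]
tool_rot: [1.0, 0.004, 0.0, 0.001]
force: [1.1, -0.6, 0.2]
finger_gap: 0.938
```

Run:
```python
from h import *
st()
c=manip.calibration("wrist");im=manip.snapshot("wrist")[:,:,::-1];cv2.imwrite("pics/wb.png",im);np.save("wb.npy",c,allow_pickle=True)
for P in([.56,.154,.086],[.494,.154,.102],[.626,.154,.102],[.56,.07,.114],[.56,.24,.114],[.686,.154,.114]):print(P,proj(c,P).round(1))
cp=np.load("wp.npy",allow_pickle=True).item();wp=cv2.imread("pics/wp.png");u=proj(cp,[.654,-.135,.086]).astype(int)
print(u)
x0,y0=u[0]-45,max(u[1]-45,0)
A=cv2.resize(wp[y0:y0+90,x0:x0+90],(270,270),interpolation=cv2.INTER_CUBIC)
b=proj(c,[.56,.154,.1]).astype(int);X0=max(b[0]-133,0);Y0=max(b[1]-130,0)
B=cv2.resize(im[Y0:Y0+240,X0:X0+265],(530,480),interpolation=cv2.INTER_CUBIC)
M=np.zeros((480,800,3),np.uint8);M[:270,:270]=A;M[:,270:]=B;cv2.imwrite("pics/m3.png",M);print("A off",x0,y0,"scale3; B off",X0,Y0,"scale 2, +270")
```

```text
t 16.7 q [ 0.06  0.33  1.47 -0.    1.34  1.62] p [0.5373 0.1427 0.3332] x [1.    0.007 0.   ] z [ 0.    -0.003 -1.   ] F [ 1.1 -0.6  0.2] gap 80.1
[0.56, 0.154, 0.086] [312.7 143.7]
[0.494, 0.154, 0.102] [312.4 200.5]
[0.626, 0.154, 0.102] [312.3  84.6]
[0.56, 0.07, 0.114] [387.6 147. ]
[0.56, 0.24, 0.114] [234.5 146. ]
[0.686, 0.154, 0.114] [312.   21.1]
[323 134]
A off 278 89 scale3; B off 179 15 scale 2, +270
```

View pics/m3.png

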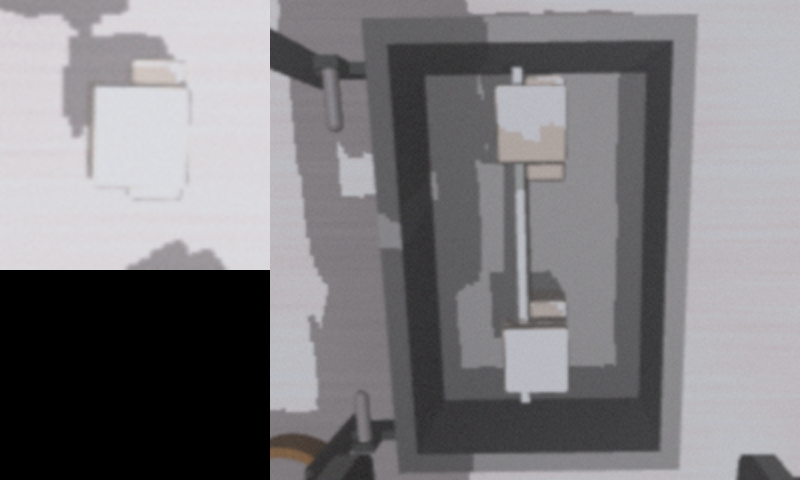

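The montage shows:
- The pack head at panel corners (93,86) to (187,186).
- In the box, the divider top edge running (517,70) to (525,400).
- Hung heads at (531,124) and (537,359), and the facing body ends at rows 179 and 300.

Run:
```python
from h import *
cb=np.load("wb.npy",allow_pickle=True).item();cp=np.load("wp.npy",allow_pickle=True).item()
# subpixel divider from image: bright/dark edges
w=cv2.imread("pics/wb.png").mean(2)
def b(p,z):return onz(cb,(((p[0]-270)/2+179-.25),(p[1]/2+15-.25)),z).round(4)[:2]
def a(p):return onz(cp,(p[0]/3+278-.33,p[1]/3+89-.33),.086).round(4)[:2]
print("pack",a((93,86)),a((187,86)),a((187,188)),a((93,186)),"ctr",a((140,136)))
for p in((517,68),(525.5,402),(519.5,170),(522.5,318)):print("div",b(p,.086))
for y in range(105,170,12):print(y,w[y,295:312].astype(int))
for p in((497,86),(565,85),(566,162),(499,161)):print("R head",b(p,.102))
for p in((505,328),(567,327),(568,391),(505,391)):print("L head",b(p,.102))
print("gap ends",b((545,179),.066),b((545,300),.066))
for p in((362,18),(697,15),(679,468),(400,472)):print("rim",b(p,.114))
```

```text
pack [ 0.6736 -0.1171] [ 0.6739 -0.1538] [ 0.6342 -0.1548] [ 0.6346 -0.1171] ctr [ 0.6545 -0.1357]
div [0.6646 0.1655]
div [0.4692 0.1618]
div [0.6103 0.1645]
div [0.5234 0.1634]
105 [126 108  95  97  96 100 116 141 148 144 130  97  84 103 118 123 120]
117 [128 108  99  96  99 102 128 164 181 185 170 133  95 106 132 140 142]
129 [127 104  97  99  95  98 117 153 181 186 176 146 101  98 122 136 140]
141 [124 105  95  98 100  95 103 135 176 187 185 163 111  87 112 132 141]
153 [ 97  93  94  96  97  96 100 122 163 184 187 170 128  90  80  92  94]
165 [ 94  95  91  96  93  96  98 117 153 181 190 175 146 107  96 103 111]
R head [0.6531 0.1754]
R head [0.6539 0.1391]
R head [0.6144 0.1381]
R head [0.6147 0.175 ]
L head [0.5206 0.173 ]
L head [0.5214 0.1364]
L head [0.4819 0.1354]
L head [0.4816 0.1735]
gap ends [0.6055 0.1501] [0.5311 0.1499]
rim [0.6829 0.2421]
rim [0.6856 0.073 ]
rim [0.4372 0.0679]
rim [0.4336 0.2369]
```

Measurements agree with the given sizes: divider length 195 mm and gap 74 mm. The twins sit 8 mm off the panel as stated. Targets are the pack grip at (0.6545, -0.1357) and insertion at (0.5675, 0.1537). Going to the pack.

Call:
send_rows --motion '[{"gripper":60,"travel":[13,31,0],"rotation":[0,0,0]},{"gripper":60,"travel":[13,31,0],"rotation":[0,0,0]},{"gripper":60,"travel":[13,31,0],"rotation":[0,0,0]},{"gripper":60,"travel":[13,31,0],"rotation":[0,0,0]},{"gripper":60,"travel":[13,31,0],"rotation":[0,0,0]},{"gripper":60,"travel":[13,31,0],"rotation":[0,0,0]},{"gripper":60,"travel":[13,31,15],"rotation":[0,0,0]},{"gripper":60,"travel":[13,31,30],"rotation":[0,0,0]},{"gripper":60,"travel":[13,31,40],"rotation":[0,0,0]},{"gripper":60,"travel":[0,0,40],"rotation":[0,0,0]},{"gripper":60,"travel":[0,0,25],"rotation":[0,0,0]},{"gripper":60,"travel":[0,0,0],"rotation":[0,0,0]}]'

```text
t: 17.75
tcp_pos: [0.6478, -0.1294, 0.1865]
tool_rot: [1.0, 0.001, -0.007, -0.001]
force: [-0.6, 0.7, -1.1]
finger_gap: 0.704
```

```bash
python3 -c "
from h import *
st([.6543,-.1357,.061])"
```

```text
t 17.75 q [-0.36  0.63  1.37 -0.    1.16  1.21] p [ 0.6478 -0.1294  0.1865] x [ 1.     0.001 -0.013] z [-0.013  0.003 -1.   ] F [-0.6  0.7 -1.1] gap 60.1
tool travel mm [  8.2   6.6 125.3]
```

Call:
send_rows --motion '[{"gripper":60,"travel":[6,6,10],"rotation":[0,0,0]},{"gripper":60,"travel":[0,0,20],"rotation":[0,0,0]},{"gripper":60,"travel":[0,0,20],"rotation":[0,0,0]},{"gripper":60,"travel":[0,0,20],"rotation":[0,0,0]},{"gripper":60,"travel":[0,0,0],"rotation":[0,0,0]},{"gripper":60,"travel":[0,0,0],"rotation":[0,0,0]}]'

```text
t: 18.25
tcp_pos: [0.6595, -0.1343, 0.1249]
tool_rot: [1.0, 0.003, 0.001, 0.001]
force: [-0.4, -0.2, 0.5]
finger_gap: 0.701
```

```bash
python3 -c "
from h import *
st([.6543,-.1357,.061],R.from_euler('z',.012)*R.from_quat([1,0,0,0]))"
```

```text
t 18.25 q [-0.37  0.71  1.39 -0.    1.03  1.2 ] p [ 0.6595 -0.1343  0.1249] x [1.    0.006 0.002] z [ 0.002 -0.003 -1.   ] F [-0.4 -0.2  0.5] gap 59.8
tool travel mm [-5.4  1.2 63.9]
tool turn deg [ 0.15 -0.1  -0.36]
```

Call:
send_rows --motion '[{"gripper":60,"travel":[-5,1.2,10],"rotation":[0,0,-0.4]},{"gripper":60,"travel":[0,0,15],"rotation":[0,0,0]},{"gripper":60,"travel":[0,0,15],"rotation":[0,0,0]},{"gripper":60,"travel":[0,0,14],"rotation":[0,0,0]},{"gripper":60,"travel":[0,0,10],"rotation":[0,0,0]},{"gripper":60,"travel":[0,0,0],"rotation":[0,0,0]},{"gripper":60,"travel":[0,0,0],"rotation":[0,0,0]}]'

```text
t: 18.83
tcp_pos: [0.6539, -0.1347, 0.0601]
tool_rot: [1.0, 0.007, 0.0, 0.001]
force: [0.8, -0.8, 0.1]
finger_gap: 0.706
```

Call:
send_rows --motion '[{"gripper":45,"travel":[0,0,0],"rotation":[0,0,0]},{"gripper":41,"travel":[0,0,0],"rotation":[0,0,0]},{"gripper":39,"travel":[0,0,0],"rotation":[0,0,0]},{"gripper":37,"travel":[0,0,0],"rotation":[0,0,0]},{"gripper":30,"travel":[0,0,0],"rotation":[0,0,0]},{"gripper":30,"travel":[0,0,0],"rotation":[0,0,0]},{"gripper":30,"travel":[0,0,0],"rotation":[0,0,0]}]' --newtons 40

```text
t: 19.42
tcp_pos: [0.6544, -0.135, 0.0611]
tool_rot: [1.0, 0.007, 0.001, 0.001]
force: [-0.1, -1.0, 5.3]
finger_gap: 0.438
```

```bash
python3 -c "
from h import *
st([.5675,.1537,.22])"
```

```text
t 19.42 q [-0.37  0.79  1.44 -0.    0.91  1.19] p [ 0.6544 -0.135   0.0611] x [1.    0.013 0.002] z [ 0.002 -0.003 -1.   ] F [-0.1 -1.   5.3] gap 37.4
tool travel mm [ -82.7 -289.4 -159.9]
```

Pack gripped at 37.4 mm. Lifting and traversing.

Call:
send_rows --motion '[{"gripper":30,"travel":[0,0,-10],"rotation":[0,0,0]},{"gripper":30,"travel":[0,0,-25],"rotation":[0,0,0]},{"gripper":30,"travel":[0,0,-35],"rotation":[0,0,0]},{"gripper":30,"travel":[0,0,-35],"rotation":[0,0,0]},{"gripper":30,"travel":[0,0,-35],"rotation":[0,0,0]},{"gripper":30,"travel":[0,-15,-20],"rotation":[0,0,0]},{"gripper":30,"travel":[-6,-28,0],"rotation":[0,0,0]},{"gripper":30,"travel":[-10,-30,0],"rotation":[0,0,0]},{"gripper":30,"travel":[-10,-30,0],"rotation":[0,0,0]},{"gripper":30,"travel":[-10,-30,0],"rotation":[0,0,0]},{"gripper":30,"travel":[-10,-30,0],"rotation":[0,0,0]},{"gripper":30,"travel":[-10,-30,0],"rotation":[0,0,0]}]'

```text
t: 20.42
tcp_pos: [0.5933, 0.0597, 0.2192]
tool_rot: [1.0, 0.006, -0.001, 0.001]
force: [0.9, -0.4, -1.4]
finger_gap: 0.436
```

Call:
send_rows --motion '[{"gripper":30,"travel":[-10,-30,0],"rotation":[0,0,-0.3]},{"gripper":30,"travel":[-10,-30,0],"rotation":[0,0,0]},{"gripper":30,"travel":[-6,-22,0],"rotation":[0,0,0]},{"gripper":30,"travel":[0,-10,0],"rotation":[0,0,0]},{"gripper":30,"travel":[0,0,0],"rotation":[0,0,0]},{"gripper":30,"travel":[0,0,0],"rotation":[0,0,0]},{"gripper":30,"travel":[0,0,0],"rotation":[0,0,0]}]'

```text
t: 21.0
tcp_pos: [0.568, 0.1484, 0.2193]
tool_rot: [1.0, 0.009, 0.0, 0.001]
force: [0.6, -0.2, -2.0]
finger_gap: 0.441
```

Run:
```python
from h import *
st([.5675,.1537,.18],R.from_euler('z',.018)*R.from_quat([1,0,0,0]))
c=manip.calibration("wrist");im=manip.snapshot("wrist")[:,:,::-1];cv2.imwrite("pics/w7.png",im);np.save("w7.npy",c,allow_pickle=True)
```

```text
t 21.0 q [ 0.07  0.49  1.54 -0.    1.11  1.62] p [0.568  0.1484 0.2193] x [1.    0.018 0.   ] z [ 0.    -0.002 -1.   ] F [ 0.6 -0.2 -2. ] gap 37.6
tool travel mm [-0.4 -5.4 39.3]
tool turn deg [ 0.14 -0.01 -0.03]
```

Call:
send_rows --motion '[{"gripper":30,"travel":[-0.5,-5.3,0],"rotation":[0,0,0]},{"gripper":30,"travel":[0,0,15],"rotation":[0,0,0]},{"gripper":30,"travel":[0,0,20],"rotation":[0,0,0]},{"gripper":30,"travel":[0,0,20],"rotation":[0,0,0]},{"gripper":30,"travel":[0,0,9],"rotation":[0,0,0]},{"gripper":30,"travel":[0,0,0],"rotation":[0,0,0]},{"gripper":30,"travel":[0,0,0],"rotation":[0,0,0]}]'

```text
t: 21.63
tcp_pos: [0.5671, 0.1543, 0.1552]
tool_rot: [1.0, 0.009, -0.0, 0.001]
force: [-0.2, 0.1, -1.0]
finger_gap: 0.439
```

Run:
```python
from h import *
st([.5675,.1537,.1])
c=manip.calibration("wrist");im=manip.snapshot("wrist")[:,:,::-1];cv2.imwrite("pics/w8.png",im);w=im.mean(2)
# divider end stub beyond right head, and twin heads
for x in (.658,.661): 
    u=proj(c,[x,.1645,.086]);r=int(round(u[1]));k=int(round(u[0]));print("stub",u.round(1),w[r,k-10:k+11].astype(int) if 0<=r<400 else None)
for P in([.634,.1754,.102],[.634,.1386,.102]):
    u=proj(c,P);r=int(round(u[1]));k=int(round(u[0]));print("Rhead edge",u.round(1),w[r,k-10:k+11].astype(int))
```

```text
t 21.63 q [ 0.08  0.57  1.6  -0.    0.97  1.63] p [0.5671 0.1543 0.1552] x [ 1.     0.018 -0.001] z [-0.001 -0.002 -1.   ] F [-0.2  0.1 -1. ] gap 37.5
tool travel mm [ 0.5  0.5 55.2]
stub [309.4  63.6] [128 127 127 133 152 182 192 191 190 191 191 188 170 131 129 161 184 200
 211 212 215]
stub [309.4  58.4] [128 125 128 134 160 182 190 188 191 191 190 188 169 124 118 125 131 132
 139 139 142]
Rhead edge [289.4 104.1] [125 126 125 124 126 125 126 127 127 140 171 192 206 211 211 209 210 211
 211 213 209]
Rhead edge [352.7 105.2] [231 231 231 230 232 231 231 231 228 217 183 179 182 183 182 182 182 183
 184 184 182]
```

The re-measured divider and twin head agree within 0.5 mm. Lowering in small steps.

Call:
send_rows --motion '[{"gripper":30,"travel":[0,0,8],"rotation":[0,0,0]},{"gripper":30,"travel":[0,0,8],"rotation":[0,0,0]},{"gripper":30,"travel":[0,0,8],"rotation":[0,0,0]},{"gripper":30,"travel":[0,0,8],"rotation":[0,0,0]},{"gripper":30,"travel":[0,0,8],"rotation":[0,0,0]},{"gripper":30,"travel":[0,0,8],"rotation":[0,0,0]},{"gripper":30,"travel":[0,0,5],"rotation":[0,0,0]},{"gripper":30,"travel":[0,0,0],"rotation":[0,0,0]},{"gripper":30,"travel":[0,0,0],"rotation":[0,0,0]}]'

```text
t: 22.43
tcp_pos: [0.5666, 0.1547, 0.1018]
tool_rot: [1.0, 0.009, -0.0, 0.001]
force: [-0.4, -0.1, -2.1]
finger_gap: 0.44
```

Call:
send_rows --motion '[{"gripper":30,"travel":[0,0,3],"rotation":[0,0,0]},{"gripper":30,"travel":[0,0,3],"rotation":[0,0,0]},{"gripper":30,"travel":[0,0,3],"rotation":[0,0,0]},{"gripper":30,"travel":[0,0,0],"rotation":[0,0,0]},{"gripper":30,"travel":[0,0,0],"rotation":[0,0,0]}]'

```text
t: 22.85
tcp_pos: [0.5667, 0.1546, 0.0933]
tool_rot: [1.0, 0.009, -0.0, 0.001]
force: [-0.3, -0.0, -2.5]
finger_gap: 0.438
```

The tongue is past the divider's top edge without any force. Going on to seat it.

Call:
send_rows --motion '[{"gripper":30,"travel":[0,0.4,4],"rotation":[0,0,0]},{"gripper":30,"travel":[0,0,4],"rotation":[0,0,0]},{"gripper":30,"travel":[0,0,4],"rotation":[0,0,0]},{"gripper":30,"travel":[0,0,2],"rotation":[0,0,0]},{"gripper":30,"travel":[0,0,1.5],"rotation":[0,0,0]},{"gripper":30,"travel":[0,0,0],"rotation":[0,0,0]},{"gripper":30,"travel":[0,0,0],"rotation":[0,0,0]}]'

```text
t: 23.43
tcp_pos: [0.5669, 0.1542, 0.0778]
tool_rot: [1.0, 0.009, -0.0, 0.001]
force: [-0.7, 0.7, -1.8]
finger_gap: 0.44
```

Call:
send_rows --motion '[{"gripper":30,"travel":[0,0,0.7],"rotation":[0,0,0]},{"gripper":30,"travel":[0,0,0],"rotation":[0,0,0]},{"gripper":30,"travel":[0,0,0],"rotation":[0,0,0]}]'

```text
t: 23.68
tcp_pos: [0.5671, 0.1543, 0.0773]
tool_rot: [1.0, 0.009, 0.0, 0.001]
force: [0.7, -0.4, -0.9]
finger_gap: 0.436
```

Call:
send_rows --motion '[{"gripper":30,"travel":[0,0,0.8],"rotation":[0,0,0]},{"gripper":30,"travel":[0,0,0.5],"rotation":[0,0,0]},{"gripper":30,"travel":[0,0,0],"rotation":[0,0,0]},{"gripper":30,"travel":[0,0,0],"rotation":[0,0,0]}]'

```text
t: 24.02
tcp_pos: [0.5671, 0.1543, 0.0773]
tool_rot: [1.0, 0.009, 0.001, 0.001]
force: [-2.5, -0.3, 8.2]
finger_gap: 0.436
```

Seated: it stops at TCP z 0.0773 with 8 N upward. Releasing, then straight up.

Call:
send_rows --motion '[{"gripper":39,"travel":[0,0,-1],"rotation":[0,0,0]},{"gripper":42,"travel":[0,0,0],"rotation":[0,0,0]},{"gripper":46,"travel":[0,0,0],"rotation":[0,0,0]},{"gripper":54,"travel":[0,0,0],"rotation":[0,0,0]},{"gripper":54,"travel":[0,0,0],"rotation":[0,0,0]},{"gripper":54,"travel":[0,0,-10],"rotation":[0,0,0]},{"gripper":54,"travel":[0,0,-20],"rotation":[0,0,0]},{"gripper":54,"travel":[0,0,-35],"rotation":[0,0,0]},{"gripper":54,"travel":[-5,0,-40],"rotation":[0,0,0]},{"gripper":54,"travel":[-10,0,-40],"rotation":[0,0,0]},{"gripper":54,"travel":[-10,0,-40],"rotation":[0,0,0]},{"gripper":80,"travel":[-5,0,-40],"rotation":[0,0,0]}]'

```text
t: 25.02
tcp_pos: [0.535, 0.1541, 0.3043]
tool_rot: [1.0, 0.009, -0.0, 0.001]
force: [1.0, 0.4, -0.8]
finger_gap: 0.759
```

Call:
send_rows --motion '[{"gripper":80,"travel":[0,0,-25],"rotation":[0,0,0]},{"gripper":80,"travel":[0,0,0],"rotation":[0,0,0]},{"gripper":80,"travel":[0,0,0],"rotation":[0,0,0]},{"gripper":80,"travel":[0,0,0],"rotation":[0,0,0]}]'

```text
t: 25.35
tcp_pos: [0.536, 0.1541, 0.3265]
tool_rot: [1.0, 0.009, -0.001, 0.001]
force: [-0.2, 0.1, -0.6]
finger_gap: 0.936
```

Run:
```python
from h import *
st()
c=manip.calibration("wrist");im=manip.snapshot("wrist")[:,:,::-1];cv2.imwrite("pics/w9.png",im)
s=manip.snapshot("side")[:,:,::-1];t=manip.snapshot("top")[:,:,::-1];cv2.imwrite("pics/s9.png",s);cv2.imwrite("pics/t9.png",t)
w=im.mean(2)
# head tops: bright contours, ray onto z=.102
m=(w>160).astype(np.uint8);p0=proj(c,[.675,.20,.1]);p1=proj(c,[.46,.115,.1]);x0,y0=np.maximum(p0.astype(int),0);x1,y1=p1.astype(int)
print(x0,y0,x1,y1)
k=np.zeros_like(m);k[y0:y1,x0:x1]=m[y0:y1,x0:x1]
k=cv2.morphologyEx(k,cv2.MORPH_OPEN,np.ones((7,7)))
for q in cv2.findContours(k,0,2)[0]:
    if cv2.contourArea(q)>150:
        r=cv2.minAreaRect(q);B=np.array([onz(c,p,.102) for p in cv2.boxPoints(r)]);print("head",r[1],B.mean(0)[:2].round(4),[round(np.linalg.norm(B[i]-B[i-1]),4) for i in range(2)],np.round(r[2],1))
# predicted edge profiles at head centre rows
for n,(x,y) in dict(R=(.634,.1569),new=(.5671,.1553),L=(.5014,.1545)).items():
    u=proj(c,[x,y,.102]);r=int(round(u[1]));kx=int(round(u[0]));print(n,u.round(1),"row",w[r,kx-26:kx+27].astype(int)," col",w[r-26:r+27,kx].astype(int))
```

```text
t 25.35 q [ 0.08  0.34  1.48 -0.    1.33  1.63] p [0.536  0.1541 0.3265] x [ 1.     0.018 -0.001] z [-0.001 -0.002 -1.   ] F [-0.2  0.1 -0.6] gap 79.9
280 32 353 227
head (31.0, 31.0) [0.5003 0.1543] [np.float64(0.0378), np.float64(0.0359)] 90.0
head (38.0, 32.0) [0.5648 0.1549] [np.float64(0.0422), np.float64(0.0353)] 90.0
head (41.0, 34.0) [0.6369 0.1573] [np.float64(0.0409), np.float64(0.0355)] 90.0
R [321.3  74.7] row [ 99 100 100 101  99 102 101 105 135 175 185 190 187 190 188 189 189 189
 188 190 187 187 187 189 190 187 189 187 187 189 190 188 189 189 190 191
 190 189 187 188 191 189 188 172 140 139 140 145 142 143 143 140 141]  col [ 78 120 166 168 167 167 170 184 191 191 188 186 188 188 189 188 189 190
 189 187 189 189 189 190 188 190 189 189 183 172 168 168 167 166 166 168
 164 166 165 167 164 166 167 163 145 115 120 155 167 167 166 167 162]
new [321.6 138.2] row [141 139 139 140 139 139 136 126 113 138 177 188 187 189 188 188 189 187
 187 189 190 189 187 187 190 188 190 188 189 190 188 189 187 188 189 190
 189 190 189 189 189 187 171 140 139 142 141 144 142 142 141 141 141]  col [156 166 167 167 165 166 153 125 117 147 161 170 185 187 188 189 190 188
 189 188 188 189 191 188 190 188 190 188 191 187 189 188 192 190 191 190
 187 190 188 188 190 188 189 185 174 182 186 170 119  92  88  90 102]
L [321.3 194.8] row [133 134 133 135 137 133 135 132 128 114 133 176 189 189 188 189 187 188
 187 187 188 189 188 189 187 188 188 187 186 188 187 188 188 189 189 188
 190 189 188 188 187 178 158 141 137 136 136 139 138 135 139 138 138]  col [163 162 161 152 118  93  92  97  91 106 152 182 188 188 188 190 188 188
 189 189 189 190 189 189 186 189 188 187 188 188 188 189 188 188 188 188
 188 188 187 190 187 181 155 113  91  80  67  57  60  62  60  58  58]
```

The viewer limit is reached, so I'm checking by numbers. The new head lies on the line of the twins with a consistent size, and the twins haven't moved. Last check is the lid edge in the top and side images.

Run:
```python
from h import *
for n,f in(("top","t9"),("side","s9")):
    c=manip.calibration(n);w=cv2.imread(f"pics/{f}.png").mean(2)
    for x in(.48,.63):
        y=-.346+.008*(x-.556)
        q=[proj(c,[x,y+d,.232+e]) for d,e in((0,0),(.03,0),(0,.03))];u=q[0];r,k=int(round(u[1])),int(round(u[0]))
        print(n,x,u.round(1),"dy30mm",(q[1]-u).round(1),"dz30mm",(q[2]-u).round(1),"row",w[r,k-10:k+11].astype(int),"col",w[r-10:r+11,k].astype(int))
```

```text
top 0.48 [423.8 211.9] dy30mm [-10.6  -0.1] dz30mm [ 3.2 -0.4] row [ 32  30  33  30  31  33  52  85 113 122 123 129 146 163 169 170 170 170
 170 170 170] col [121 120 120 122 122 122 122 122 123 123 123 123 124 124 123 124 123 122
 123 123 123]
top 0.63 [422.8 159.1] dy30mm [-10.5  -0.1] dz30mm [ 3.1 -1.8] row [ 32  32  30  31  32  33  51  86 112 120 119 125 144 163 169 169 168 169
 169 169 170] col [120 121 121 121 122 121 118 116 117 118 119 120 120 119 120 119 119 119
 120 120 121]
side 0.48 [365.7 121.9] dy30mm [-2.   5.3] dz30mm [ 0.7 -7.2] row [36 35 34 36 36 37 35 35 38 36 34 37 36 36 36 37 39 39 34 27 31] col [35 34 34 36 35 37 37 37 36 36 34 35 36 39 35 36 37 37 40 37 38]
side 0.63 [323.9 114.3] dy30mm [-2.6  5.1] dz30mm [-0.  -7.2] row [34 35 34 35 34 34 33 32 33 32 34 34 34 33 33 34 32 35 34 32 34] col [80 49 27 33 35 31 35 32 34 34 34 34 33 32 34 35 32 33 34 33 35]
```

```bash
python3 -c "
from station import manip
print(manip.sign_off())"
```

```text
the job is handed in; nothing more can be done
None
```

I did the whole job in order and handed it in at about 25 s of the 72 s, with the arm clear of everything. No verdict came back.

- **Lid:** I raised it on its hinges to about 92°, brought it to vertical and lifted it straight off the pins. I set it in the slot of the grey stand and released it once it was resting there. A picture taken right after release shows it standing upright. In the last top-camera image its top edge was within about 2 mm of where I expected it, at both ends.
- **Cold pack:** I lowered the white hooked pack between the two hanging packs until it stopped on the divider with about 8 N of contact. The gripper was then 16 mm higher than when it picked the pack up, which matches the hook being fully home.
- **Hanging packs:** The new pack's head measured (0.565, 0.155). That is in line with the two neighbours, which stayed within a few mm of where they were.

**Limits of the checks:**
- The side-camera check of the lid at the end did not match the expected edge. I think the arm was blocking that view, but I did not confirm it.
- The 12-picture viewing limit was used up, so the final check of the packs was by pixel measurements rather than by eye.
- I did not measure the other objects on the table again at the end.

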